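# Refit a coffee grinder's burr carrier on its two dowel pins

## Task

The cleaned burr carrier of the coffee grinder lies on the green mat, partly under the rim of the wicker basket: slide the basket well clear of it, upright on the table. Then put the carrier back on the grinder, square throat up, so that both dowel pins of the grinder's collar enter its two holes together and its flange sits flat and fully home, and let go. The collar was left turned to an unknown setting, so feel for the pins without forcing the carrier, and leave the dosing cup, the brush and the screwdriver where they are.

Things in the scene. Friction and masses are not known exactly. Their poses are not given: they have to be found in the camera images.
- grinder: Dark grey bench coffee grinder, fixed. Origin: its underside, on the vertical burr axis; x to its back, -x its front with chute and cup plate. Foot 130 mm wide, x -168 to +68 mm; tower 118 mm square; round head 120 mm wide; top 205 mm high. The black grind-setting collar on top is stiff: it takes over 3 N m to turn it.
- collar_top (a point): Centre of the collar's flat top face, 205 mm above the table, axes as the grinder's. Collar 112 mm wide, round bore 68 mm wide, 20 mm deep. Two steel dowel pins stand on it opposite each other, each 42 mm from the centre, 8 mm thick, 9.5 mm high, top 3 mm tapering to 5 mm. They lie along y, turned about z by up to 0.40 rad either way: unknown, not measured: look or feel.
- carrier: Aluminium burr carrier, loose, about 0.4 kg, on a 3 mm green mat. Origin: centre of its lowest face, z up. Dark round burr boss 65 mm wide, z 0 to 16 mm, lowest 4 mm tapered to 57 mm, goes into the collar's bore. Round flange 116 mm wide, z 16 to 24 mm, its underside seats on the collar's top. Resting on the pin tips it stands 9.5 mm too high and drops when its holes come over the pins.
- carrier_throat (a point): Middle of the carrier's square bean throat, the place to grip: 45 mm above the carrier's origin, axes as the carrier's. Throat 38 mm by 38 mm outside, sides along x and y, wall 6 mm, open on top, from 24 to 62 mm above the carrier's origin.
- carrier_hole0 (a point): Centre of one dowel hole at the flange's underside: 42 mm along the carrier's +y, 16 mm above its origin. Through hole 10 mm wide.
- carrier_hole1 (a point): Centre of the other dowel hole, 42 mm along the carrier's -y, otherwise the same. The carrier may go on either way round.
- basket: Round flared wicker basket, empty, loose, 0.3 kg. Origin: centre of its underside, z up. Base 120 mm wide, rim 270 mm wide (278 mm over the bead), 100 mm high, straight walls 5 mm thick, floor 5 mm. It stands on the robot's side of the carrier, rim over the carrier, and slides easily, for example with a closed gripper inside it pushing on the wall low down.
- dosing_cup: Steel dosing cup, 58 mm in diameter, 70 mm high, loose on the cup plate (20 mm high) at the front of the grinder. Origin: centre of its underside. Leave it.
- brush: Cleaning brush, 170 mm long, 42 mm wide, 20 mm high, lying on the table behind the mat. Origin: underside, middle of its length, which is along its x. Leave it.
- screwdriver: Yellow screwdriver, 130 mm long, 26 mm thick, lying between the mat and the grinder, towards the back. Origin: underside, middle of its length, which is along its x. Leave it.
Things that resemble listed ones, but are neither listed nor needed, are in the scene too. Leave any pink or turquoise look-alike of the carrier alone.

How it is judged:
By the outcome, as a careful person would: the job done as asked, in the order asked, and still so for the second after the job is handed in, with the robot touching nothing.
It also fails if it takes over 67 s, if anything falls off the work surface, if the arm or the gripper's body presses on something with over 40 N, if the wrist force passes 120 N, or if a joint passes its speed limit or range.

## Robot

A 7-joint arm with a two-finger parallel gripper is mounted at the origin on the work surface. World frame = base frame: x ahead of the robot, y to its left, z up, the work surface at z = 0. Lengths are in m, angles in rad, forces in N, time in s.
With the tool pointing down it reaches from about 0.4 to 0.85 m from the base axis. Payload 10.4 kg.
Tool frame: the origin (TCP) lies at the very end of the fingers, on their centre line; the grasp point (between the pads) lies 19 mm behind it; z points along the fingers, y is the line along which they close (so a half turn about z gives the same grasp; the last joint's range is limited). The gripper opens to 87 mm and grips with 3 to 60 N. Pads are 19 mm wide; open, the fingers measure 117 mm over their backs; the gripper's body (75 mm by 190 mm) begins 51 mm behind the grasp point.
Start: joints at [1.144, 0.332, -0.065, 1.46, 0.022, 1.35, -0.088], TCP at [0.246, -0.575, 0.223] pointing down, gripper open.
Joint ranges: [-2.6, 2.6], [-0.5, 2.12], [-1.47, 1.34], [0.16, 2.42], [-1.27, 4.41], [0.06, 2.06], [-2.6, 2.6]. Speed limits (rad/s): [2.22, 2.22, 2.79, 2.79, 3.14, 3.14, 3.14].

## Interface

Orientations are given as a unit quaternion [x, y, z, w].
In Python, from bench import * gives the robot as it stands.
- The arm moves only by the tool step_arm, never from a script. Its arguments are lists of equal length, an entry for each row: "delta_pos": the shift along the world's x, y, z in units of 25 mm (1.0 is 25 mm), a list of three; "turn": the turn about the world's z in units of 0.12 rad (1.0 is 0.12 rad). In form: {"delta_pos": [[tx, ty, tz], ...], "turn": [turn, ...]}. A call has 1 to 12 rows; each row shifts and turns the commanded pose from where the row before left it; what a row does not reach is not made up. A row lasts 1/10 s, in which the tool goes at most 50 mm and 8.59 degrees, less where a joint would pass 70% of its speed; a pose out of reach is approached as far as the arm can. A call with a number of a shift or a turn outside -1 to 1 is refused whole. A call with a gripper value outside its range is refused whole. "grip" is the closure, from 0 (fully open) to 1 (shut), set as the call begins (left out, the last holds). The fingers move at their own pace and stop on an object; "newtons" is the grip in N (left out, the last holds). Time passes only in rows, so rows that do not move let the fingers close. It gives the time, the measured TCP pose, the force, the opening and the grip force at its end, in the units of the state.
- read_state(): the state, without advancing time (a new reading comes with each control period).
- camera(name): name is "scene" or "top"; returns a dict with "image" (384x512x3 uint8, red, green, blue), "z_map" (384x512 float32, m along the optical axis (not along the pixel's ray), 0 where there is no reading), "mtx" (3x3 intrinsics, pixels), "view" (4x4, takes a point from world to camera coordinates). Camera axes: x right, y up, looking along -z (the intrinsics and any distortion apply to the point x, -y, -z); pixel columns grow to the right and rows downward; lengths in m; the calibration is good to about 2 mm. A picture is of the moment at which its call begins.
- close_job(): hands the job in; it is judged then, once.
The state is a dict: "time": time; "joint_positions": joint angles; "joint_vel": joint speeds; "joint_torque": joint torques, N m; "ee_pos": TCP position; "eef_rot": TCP orientation; "ft_force": force on the tool from outside, world axes, zero at the start; "torque": the same for the moment, N m; "width": finger opening in m; "grip_force": force on a finger pad.
Only numpy, scipy, OpenCV 4.12 (cv2) and the standard library are available. Lean on these libraries where they do the work, as an engineer would, in place of code of your own. Each camera call takes 0.05 s, during which the arm holds its last target. There are 200 camera calls.

## Working session

There is one attempt and no reset: what is moved stays moved. The work goes in short steps, Python scripts to look and compute and a tool call to move; the robot and the scene stay as the last step left them, time stands still between calls to the robot, and variables do not carry over. Pictures are saved under pics/ and viewed, at most 10 in all, crops included, and the job is handed in when it is done.

Besides the shell and the picture viewer there is one more tool, called after "Emit:" as a command line: name --pt "numbers of a row" for each row, then --argument value for the rest. step_arm: Moves the arm, as the interface text tells. Shifts and turns lie within -1 to 1; 1 stands for 25 mm of shift or 0.12 rad of turn. Its arguments: {"type":"object","properties":{"delta_pos":{"type":"array"},"turn":{"type":"array"},"grip":{"type":"number"},"newtons":{"type":"number"}},"required":["delta_pos","turn"]}

```bash
mkdir -p pics
cat > h.py <<'E'
from bench import *
import numpy as np, cv2
def pts(c):
    z=c["z_map"];K=c["mtx"];h,w=z.shape
    u,v=np.meshgrid(np.arange(w),np.arange(h))
    p=np.stack([(u-K[0,2])/K[0,0]*z,-(v-K[1,2])/K[1,1]*z,-z,np.ones_like(z)],-1)
    P=p@np.linalg.inv(c["view"]).T
    P[z==0]=np.nan
    return P[...,:3]
def save(c,n):cv2.imwrite("pics/%s.png"%n,c["image"][...,::-1])
E
python3 - <<'E'
from h import *
for n in("top","scene"):
    c=camera(n);save(c,n+"0");np.savez(n+"0.npz",**c)
    print(c["mtx"],c["view"])
print(read_state())
E
```

```text
[[464.23419327   0.         252.06766802]
 [  0.         464.23419327 191.51493987]
 [  0.           0.           1.        ]] [[ 2.11020672e-02 -9.99777286e-01  2.85690210e-04  3.83350671e-02]
 [ 9.97981989e-01  2.10812898e-02  5.98959802e-02 -4.71878018e-01]
 [-5.98886632e-02 -9.78815313e-04  9.98204583e-01 -1.53383128e+00]
 [ 0.00000000e+00  0.00000000e+00  0.00000000e+00  1.00000000e+00]]
[[444.06758402   0.         262.44486608]
 [  0.         444.06758402 188.17699949]
 [  0.           0.           1.        ]] [[-0.96991929  0.24303166  0.01386268  0.43116702]
 [-0.20424622 -0.84346944  0.49683275  0.05188428]
 [ 0.13243883  0.47905627  0.86773558 -1.29329472]
 [ 0.          0.          0.          1.        ]]
{'time': 0.1, 'joint_positions': array([ 1.14440699,  0.3327877 , -0.06470466,  1.46082419,  0.02160551,
        1.34988187, -0.08850891]), 'joint_vel': array([-1.95291861e-03, -2.34704786e-03,  1.41387625e-03, -1.88058141e-03,
       -1.11086633e-05, -4.50265032e-04,  3.23383215e-04]), 'joint_torque': array([ 1.91644358e-03, -6.24548435e+01,  2.50402669e-02, -3.90715420e+01,
       -6.14436949e-02,  3.66171263e-02,  5.52356198e-05]), 'ee_pos': array([ 0.24543722, -0.57443813,  0.22186243]), 'eef_rot': array([ 9.79686702e-01,  2.00533295e-01, -1.48570241e-04, -5.84144229e-04]), 'ft_force': array([0.72268329, 0.99106297, 0.03985941]), 'torque': array([-0.02086083, -0.01072817, -0.00950081]), 'grip_force': 0.0, 'width': 0.08698664796419374}
```

View pics/top0.png

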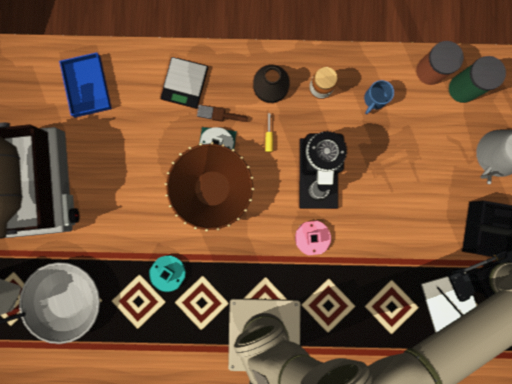

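View pics/scene0.png

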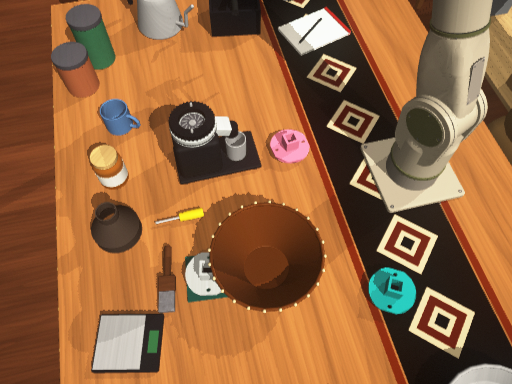

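The top view shows the basket at (210,187) and the carrier peeking out at (217,137), on the mat. The collar is at (325,152), with the screwdriver at (270,132) and the brush at (222,115).

Run:
```python
from h import *
def circ(xy):
    A=np.c_[2*xy,np.ones(len(xy))];s=np.linalg.lstsq(A,(xy**2).sum(1),rcond=None)[0]
    return s[:2],np.sqrt(s[2]+s[:2]@s[:2])
c=dict(np.load("top0.npz"));P=pts(c)
for n,u,v in[("table",150,240),("collar",325,152),("basketfloor",213,188),("carr",217,137),("brush",222,115),("sd",270,132),("cup",319,190),("bowl",271,84),("scale",188,80),("pink",313,238)]:
    print(n,P[v,u].round(3))
Z=P[...,2]
def reg(u0,u1,v0,v1,z0,z1):
    m=np.zeros(Z.shape,bool);m[v0:v1,u0:u1]=True
    m&=(Z>z0)&(Z<z1);return P[m]
r=reg(155,265,140,240,.09,.11)
print("rim",len(r),circ(r[:,:2]),r.min(0),r.max(0))
r=reg(290,360,120,185,.198,.21);print("collar",len(r),r.mean(0),r.min(0),r.max(0));
(x,y),rad=cv2.minEnclosingCircle((r[:,:2]*1000).astype(np.float32));print(x,y,rad)
r=reg(195,240,120,160,.02,.034);print("flange",len(r),r.mean(0),r.min(0),r.max(0))
r=reg(195,240,120,160,.05,.075);print("throat",len(r),r.mean(0),r.min(0),r.max(0))
def crop(n,f,u0,u1,v0,v1,s):
    return cv2.resize(n["image"][v0:v1,u0:u1,::-1],None,fx=s,fy=s,interpolation=cv2.INTER_CUBIC)
s=dict(np.load("scene0.npz"))
a=crop(c,0,295,355,125,180,6);b=crop(c,0,190,250,110,165,6)
d=crop(s,0,160,220,95,150,6)
e=crop(s,0,180,240,245,300,6)
cv2.imwrite("pics/crop0.png",np.vstack([np.hstack([a,b]),np.hstack([d,e])])[:660])
im=cv2.imread("pics/crop0.png");cv2.imwrite("pics/crop0.png",cv2.resize(im,(654,600)))
```

```text
table [ 0.302  0.386 -0.001]
collar [ 0.583 -0.166  0.189]
basketfloor [0.481 0.18  0.001]
carr [0.643 0.166 0.064]
brush [0.725 0.154 0.024]
sd [ 0.671 -0.007  0.024]
cup [ 0.48  -0.174  0.022]
bowl [ 0.812 -0.005  0.098]
scale [0.843 0.272 0.018]
pink [ 0.321 -0.155  0.03 ]
rim 1198 (array([0.48016057, 0.18254127]), np.float64(0.13027455647559413)) [0.34202892 0.04229541 0.0900011 ] [0.61990226 0.32288032 0.10938848]
collar 718 [ 0.58716451 -0.17238986  0.20381918] [ 0.53034567 -0.22895972  0.19807184] [ 0.64364811 -0.11612408  0.20994079]
586.4942016601562 -171.7569580078125 58.18673324584961
flange 378 [0.65175588 0.16626718 0.02629759] [0.61271186 0.11503665 0.0202136 ] [0.70804818 0.22242434 0.03363769]
throat 248 [0.59129597 0.1801914  0.06434201] [0.56968691 0.12165048 0.05053806] [0.64633755 0.23595903 0.07494865]
```

View pics/crop0.png

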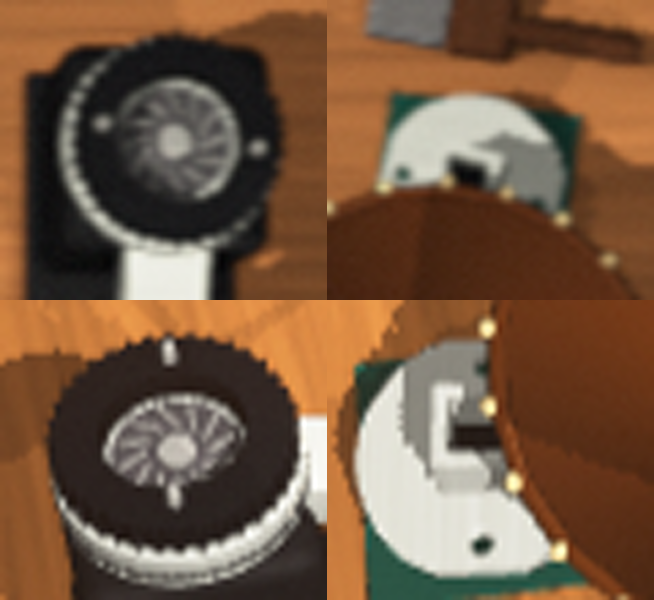

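The crop shows the pins near top-image pixels (314,147.6) and (342.3,152), so the collar is turned about -0.15 rad. I'll move the basket first, pushing +y and slightly -x from inside it.

Emit:
step_arm --pt "0.6 1 0" --pt "0.6 1 0" --pt "0.6 1 0" --pt "0.6 1 0" --pt "0.6 1 0" --pt "0.6 1 0" --pt "0.6 1 0" --pt "0.6 1 0" --pt "0.6 1 0" --pt "0.6 1 0" --pt "0.6 1 0" --pt "0.6 1 0" --turn '[0.81,0.81,0.81,0.81,0.81,0.81,0.81,0.81,0.81,0.81,0.81,0.81]' --grip 1

```text
time: 1.3
ee_pos: [0.4259, -0.2736, 0.2223]
eef_rot: [0.706, 0.708, -0.0, -0.0]
ft_force: [-0.2, -0.3, -0.1]
width: 0.0028
grip_force: 0.0
```

Emit:
step_arm --pt "0.1 1 0" --pt "0.1 1 0" --pt "0.1 1 0" --pt "0.1 1 0" --pt "0.1 1 0" --pt "0.1 1 0" --pt "0.1 1 0" --pt "0.1 1 0" --pt "0.1 1 0" --pt "0.1 1 0" --pt "0.1 1 0" --pt "0.1 1 0" --turn '[0,0,0,0,0,0,0,0,0,0,0,0]'

```text
time: 2.5
ee_pos: [0.4554, 0.0262, 0.2224]
eef_rot: [0.707, 0.707, -0.0, -0.0]
ft_force: [0.8, -0.5, -0.4]
width: 0.0005
grip_force: 0.0
```

Emit:
step_arm --pt "0.2 1 0" --pt "0.2 1 0" --pt "0.2 1 0" --pt "0.2 1 0" --pt "0.2 1 -1" --pt "0 1 -1" --pt "0 0.5 -1" --pt "0 0 -1" --pt "0 0 -1" --pt "0 0 -1" --pt "0 0 -1" --pt "0 0 0" --turn '[0,0,0,0,0,0,0,0,0,0,0,0]'

```text
time: 3.7
ee_pos: [0.4783, 0.1868, 0.0446]
eef_rot: [0.707, 0.707, -0.002, -0.001]
ft_force: [-0.9, -0.4, -0.1]
width: 0.0002
grip_force: 0.0
```

Emit:
step_arm --pt "0 0.8 0" --pt "0 0.8 0" --pt "0 0.5 0" --pt "0 0.4 0" --pt "0 0.4 0" --pt "0 0.4 0" --pt "0 0.4 0" --pt "0 0.4 0" --pt "-0.1 0.4 0" --pt "-0.1 0.4 0" --pt "-0.1 0.4 0" --pt "-0.1 0.4 0" --turn '[0,0,0,0,0,0,0,0,0,0,0,0]'

```text
time: 4.9
ee_pos: [0.4702, 0.3311, 0.0475]
eef_rot: [0.707, 0.707, -0.0, 0.0]
ft_force: [1.1, -2.4, 2.2]
width: 0.0007
grip_force: 1.3
```

Emit:
step_arm --pt "0 0.45 0" --pt "0 0.45 0" --pt "0 0.45 0" --pt "0 0.45 0" --pt "0 0.45 0" --pt "0 0.45 0" --pt "0 0.45 0" --pt "0 0.45 0" --pt "0 0.45 0" --pt "0 0.45 0" --pt "0 0.3 0" --pt "0 0.2 0" --turn '[0,0,0,0,0,0,0,0,0,0,0,0]'

```text
time: 6.1
ee_pos: [0.4703, 0.4562, 0.0475]
eef_rot: [0.707, 0.707, 0.0, -0.0]
ft_force: [-0.5, -2.4, 1.2]
width: 0.0007
grip_force: 1.5
```

Emit:
step_arm --pt "0 -1 0" --pt "0 -1 0" --pt "0 0 1" --pt "0 0 1" --pt "0 0 1" --pt "0 0 1" --pt "0 0 1" --pt "0 -1 1" --pt "0 -1 0" --pt "0 -1 0" --pt "0 -1 0" --pt "0 0 0" --turn '[0,0,0,0,0,0,0,0,0,0,0,0]' --grip 1

```text
time: 7.3
ee_pos: [0.4718, 0.3022, 0.1977]
eef_rot: [0.709, 0.705, -0.0, 0.001]
ft_force: [-0.1, -0.3, 0.3]
width: 0.0008
grip_force: 0.0
```

Run:
```python
from h import *
im=[]
for n in("top","scene"):
    c=camera(n);np.savez(n+"1.npz",**c);P=pts(c);Z=P[...,2];X=P[...,0];Y=P[...,1]
    g=c["image"].astype(int)
    w=(g.min(2)>90)&(g.max(2)-g.min(2)<40)
    box=(X>.56)&(X<.74)&(Y>.08)&(Y<.26)
    f=box&(Z>.018)&(Z<.035)&w
    t=box&(Z>.057)&(Z<.075)
    q=P[f];(x,y),r=cv2.minEnclosingCircle((q[:,:2]*1000).astype(np.float32));print(n,"flange",len(q),x,y,r,np.median(q[:,2]))
    q=P[t];print("throat",len(q),cv2.minAreaRect((q[:,:2]*1000).astype(np.float32)),q.mean(0))
    r=(Z>.09)&(Z<.112)&(Y>.15)&(Y<.6)&(X>.25)&(X<.65)&(g[...,0]>60);q=P[r]
    print("rim",q.min(0) if len(q) else 0,q.max(0) if len(q) else 0)
save(dict(np.load("top1.npz")),"top1")
c=dict(np.load("top0.npz"));P=pts(c);print(c["view"])
# pins by ray-plane at z=.2145
V=np.linalg.inv(c["view"]);K=c["mtx"]
def ray(u,v,z):
    d=V[:3,:3]@np.array([(u-K[0,2])/K[0,0],-(v-K[1,2])/K[1,1],-1]);o=V[:3,3];return o+d*(z-o[2])/d[2]
g=cv2.cvtColor(c["image"],cv2.COLOR_RGB2GRAY).astype(float)
pp=[]
for u,v in((314,148),(342,152)):
    s=g[v-4:v+5,u-4:u+5]-np.median(g[v-4:v+5,u-4:u+5])-15;s[s<0]=0
    yy,xx=np.mgrid[v-4:v+5,u-4:u+5];U,W=(s*xx).sum()/s.sum(),(s*yy).sum()/s.sum()
    p=ray(U,W,.2125);pp.append(p);print(U,W,p)
d=pp[0]-pp[1];print("mid",(pp[0]+pp[1])/2,"len",np.hypot(*d[:2]),"ang",np.arctan2(-d[0],d[1]))
```

```text
top flange 790 658.0557861328125 185.37733459472656 93.38147735595703 0.02578276225120646
throat 86 ((625.1475219726562, 170.95294189453125), (38.25990295410156, 38.1967887878418), 78.57110595703125) [0.62498503 0.17045075 0.06387385]
rim [0.33500341 0.23659999 0.09000437] [0.61251361 0.51465071 0.11011126]
scene flange 1382 656.2817993164062 193.35621643066406 92.926513671875 0.027243419617333675
throat 164 ((627.2186279296875, 174.51991271972656), (40.78441619873047, 38.02963638305664), 77.93936920166016) [0.62775102 0.17642181 0.06438491]
rim [0.33508759 0.24436937 0.0900409 ] [0.615057   0.49907714 0.10850677]
[[ 2.11020672e-02 -9.99777286e-01  2.85690210e-04  3.83350671e-02]
 [ 9.97981989e-01  2.10812898e-02  5.98959802e-02 -4.71878018e-01]
 [-5.98886632e-02 -9.78815313e-04  9.98204583e-01 -1.53383128e+00]
 [ 0.00000000e+00  0.00000000e+00  0.00000000e+00  1.00000000e+00]]
314.2456140350877 146.80701754385964 [ 0.59380703 -0.13087446  0.2125    ]
340.4625445897741 151.5410225921522 [ 0.58149107 -0.20763954  0.2125    ]
mid [ 0.58764905 -0.169257    0.2125    ] len 0.07774677406891138 ang -0.15908142546019474
```

View pics/top1.png

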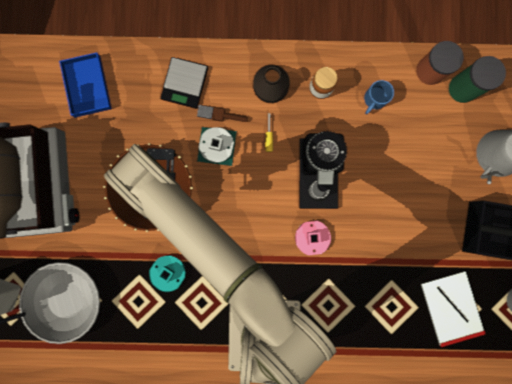

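The basket, now centred at about (0.474,0.375), clears the carrier at (0.626,0.172) by about 55 mm. I'll push it another 60 mm towards -x for more room.

Emit:
step_arm --pt "0 1 -0.1" --pt "0 1 -1" --pt "0 1 -1" --pt "0 0 -1" --pt "0 0 -1" --pt "0 0 -1" --pt "0 0 -1" --pt "-0.8 0 0" --pt "-0.8 0 0" --pt "-0.5 0 0" --pt "-0.5 0 0" --pt "-0.4 0 0" --turn '[0,0,0,0,0,0,0,0,0,0,0,0]'

```text
time: 8.6
ee_pos: [0.3948, 0.3809, 0.0453]
eef_rot: [0.707, 0.707, 0.0, -0.0]
ft_force: [5.2, -0.2, -0.9]
width: 0.0007
grip_force: 3.2
```

Emit:
step_arm --pt "-0.4 0 0" --pt "-0.4 0 0" --pt "-0.4 0 0" --pt "-0.4 0 0" --pt "-0.4 0 0" --pt "-0.4 0 0" --pt "-0.3 0 0" --pt "0 0 0" --pt "1 0 0" --pt "1 0 0" --pt "0 0 1" --pt "0 0 1" --turn '[0,0,0,0,0,0,0,0,0,0,0,0]'

```text
time: 9.8
ee_pos: [0.3778, 0.3796, 0.0946]
eef_rot: [0.708, 0.707, -0.001, -0.001]
ft_force: [-1.2, 0.6, 1.0]
width: 0.0005
grip_force: 0.0
```

Emit:
step_arm --pt "0 0 1" --pt "0 0 1" --pt "1 -0.83 1" --pt "1 -0.83 1" --pt "1 -0.83 0" --pt "1 -0.83 0" --pt "1 -0.83 0" --pt "1 -0.83 0" --pt "1 -0.83 0" --pt "1 -0.83 0" --pt "1 -0.83 0" --pt "0.92 -0.85 0" --turn '[0,0,0,0,0,0,-0.3,-0.3,-0.3,-0.3,-0.3,-0.2]' --grip 0

```text
time: 11.0
ee_pos: [0.6271, 0.1709, 0.1942]
eef_rot: [0.777, 0.63, -0.001, -0.0]
ft_force: [1.3, 0.1, -0.3]
width: 0.0844
grip_force: 0.0
```

Run:
```python
from h import *
st=read_state();print(st["ee_pos"],st["eef_rot"],st["width"])
for n in("top","scene"):
    c=dict(np.load(n+"1.npz"));P=pts(c);Z,X,Y=P[...,2],P[...,0],P[...,1]
    g=c["image"].astype(int)
    near=np.hypot(X-.626,Y-.172)<.066
    f=near&(Z>.02)&(Z<.034)&(g[...,1]-g[...,0]<15)&(g.max(2)>70)
    q=P[f][:,:2]*1000;e=cv2.fitEllipse(cv2.convexHull(q.astype(np.float32)))
    print(n,len(q),cv2.minEnclosingCircle(q.astype(np.float32)),e,(q.min(0)+q.max(0))/2)
    # dark holes
```

```text
[0.62714437 0.1708601  0.194202  ] [ 7.76647161e-01  6.29935496e-01 -5.47177124e-04 -3.98249066e-04] 0.08440296082762912
top 748 ((625.5575561523438, 170.55104064941406), 58.35264205932617) ((625.3919067382812, 170.9529266357422), (112.63529205322266, 115.81912994384766), 85.38011169433594) [626.25277548 171.51815471]
scene 1319 ((627.3718872070312, 174.6210479736328), 58.65729904174805) ((627.45654296875, 174.81454467773438), (114.69049835205078, 116.04251861572266), 72.112060546875) [627.62735674 175.15751783]
```

Emit:
step_arm --pt "0 0.06 -1" --pt "0 0 -1" --pt "0 0 -1" --pt "0 0 -1" --pt "0 0 -1" --pt "0 0 -0.8" --pt "0 0 -0.4" --pt "0 0 -0.24" --pt "0 0 0" --turn '[0,0,0,0,0,0,0,0,0]'

```text
time: 11.9
ee_pos: [0.626, 0.1737, 0.0337]
eef_rot: [0.776, 0.631, -0.0, -0.0]
ft_force: [-1.1, 0.6, -0.0]
width: 0.0869
grip_force: 0.0
```

Emit:
step_arm --pt "0 0 0" --pt "0 0 0" --pt "0 0 0" --pt "0 0 0" --pt "0 0 0" --pt "0 0 0" --pt "0 0 0" --pt "0 0 0" --turn '[0,0,0,0,0,0,0,0]' --grip 1 --newtons 30

```text
time: 12.7
ee_pos: [0.6261, 0.1738, 0.0341]
eef_rot: [0.776, 0.631, 0.0, 0.0]
ft_force: [-1.0, 0.9, -0.4]
width: 0.0379
grip_force: 30.0
```

Emit:
step_arm --pt "0 0 0.4" --pt "0 0 0.8" --pt "0 0 1" --pt "0 0 1" --pt "0 0 1" --pt "0 0 1" --pt "0 0 1" --pt "0 0 1" --pt "0 0 1" --pt "0 0 1" --pt "0 0 1" --pt "0 -0.5 0.2" --turn '[0,0,0,0,0,0,0,0,0,0,0,0]'

```text
time: 13.9
ee_pos: [0.626, 0.1636, 0.2974]
eef_rot: [0.775, 0.632, 0.002, 0.0]
ft_force: [-1.2, 1.1, -3.3]
width: 0.0378
grip_force: 30.0
```

Run:
```python
from h import *
print(read_state()["ee_pos"])
c=camera("scene");np.savez("scene2.npz",**c)
im=[]
P=pts(c);Z,X,Y=P[...,2],P[...,0],P[...,1]
V=np.linalg.inv(c["view"]);K=c["mtx"]
def ray(u,v,z):
    d=V[:3,:3]@np.array([(u-K[0,2])/K[0,0],-(v-K[1,2])/K[1,1],-1]);o=V[:3,3];return o+d*(z-o[2])/d[2]
# collar top in scene
m=(np.hypot(X-.587,Y+.171)<.075)&(Z>.199)&(Z<.2075)
q=P[m][:,:2]*1000;print("collar",len(q),cv2.minEnclosingCircle(q.astype(np.float32)),np.median(P[m][:,2]),(q.min(0)+q.max(0))/2)
# pins: bright/above surface
g=cv2.cvtColor(c["image"],cv2.COLOR_RGB2GRAY).astype(float)
R=np.hypot(X-.587,Y+.171)
m=((R>.036)&(R<.05)&(g>70)&(Z>.2)&(Z<.225)).astype(np.uint8)
n,l,s,ce=cv2.connectedComponentsWithStats(m)
for i in range(1,n):print(s[i],ce[i],P[l==i].mean(0))
a=c["image"][95:150,160:220,::-1]
cv2.imwrite("pics/pins.png",cv2.resize(a,None,fx=10,fy=10,interpolation=cv2.INTER_NEAREST))
```

```text
[0.62602237 0.16358307 0.2973765 ]
  return _methods._mean(a, axis=axis, dtype=dtype,
  ret = ret.dtype.type(ret / rcount)
Traceback (most recent call last):
ValueError: zero-size array to reduction operation minimum which has no identity
```

Run:
```python
from h import *
c=dict(np.load("scene0.npz"))
P=pts(c);Z,X,Y=P[...,2],P[...,0],P[...,1]
V=np.linalg.inv(c["view"]);K=c["mtx"]
def ray(u,v,z):
    d=V[:3,:3]@np.array([(u-K[0,2])/K[0,0],-(v-K[1,2])/K[1,1],-1]);o=V[:3,3];return o+d*(z-o[2])/d[2]
R=np.hypot(X-.587,Y+.171)
m=(R<.075)&(Z>.199)&(Z<.2085)
q=P[m][:,:2]*1000;print("collar",len(q),cv2.minEnclosingCircle(q.astype(np.float32)),np.median(P[m][:,2]))
g=cv2.cvtColor(c["image"],cv2.COLOR_RGB2GRAY).astype(float)
m=((R>.036)&(R<.053)&(g>70)&(Z>.2)).astype(np.uint8)
n,l,s,ce=cv2.connectedComponentsWithStats(m)
for i in range(1,n):print(s[i],ce[i].round(1),P[l==i].mean(0).round(4))
# crop pins: pixel from crop (168,350-300)/5.45 & (175,495-300)/5.45
for uv in((190.8,104.2),(192.1,130.8)):print(ray(*uv,.210))
# top view ring fit
c=dict(np.load("top0.npz"));P=pts(c);X,Y,Z=P[...,0],P[...,1],P[...,2]
m=(np.hypot(X-.587,Y+.171)<.075)&(Z>.199)&(Z<.2085)
q=P[m][:,:2]*1000;print("collar top",len(q),cv2.minEnclosingCircle(q.astype(np.float32)),np.median(P[m][:,2]))
g=cv2.cvtColor(c["image"],cv2.COLOR_RGB2GRAY)
print(g[141:153,308:321]);print(g[146:158,336:349])
```

```text
collar 858 ((590.8024291992188, -168.41455078125), 60.40762710571289) 0.20522974246393455
[188 102   5   5  12] [190.4 103.8] [ 0.5842 -0.2132  0.2089]
[209 108   1   1   1] [209. 108.] [ 0.5405 -0.1899  0.2071]
[190 129   4   5  12] [191.7 130.7] [ 0.5954 -0.1256  0.2115]
[ 0.58353528 -0.21047805  0.21      ]
[ 0.59441207 -0.1261235   0.21      ]
collar top 675 ((586.4942016601562, -171.7569580078125), 58.18673324584961) 0.20376672325011014
[[ 60  79  67  44  28  21  22  22  24  21  28  39  56]
 [109 124  80  33  19  26  24  21  22  27  48  75  83]
 [105 107  61  25  25  22  23  23  25  45  73  88  75]
 [104  68  30  21  20  25  23  23  32  61  78  71  53]
 [138  74  25  20  28  37  40  33  43  66  70  52  39]
 [144  77  29  31  58  93  93  62  53  64  57  52  57]
 [106  51  21  40  92 134 130  83  54  57  61  70  91]
 [ 94  42  22  33  72 107  99  59  41  48  49  52  62]
 [110  48  21  25  36  50  47  35  39  41  37  43  53]
 [ 96  38  21  23  24  24  26  29  37  43  48  55  75]
 [ 84  30  20  24  24  25  23  25  35  49  61  61  64]
 [114  48  21  21  24  23  24  25  34  47  54  53  62]]
[[133 103  46  23  23  23  23  23  19  29  45  65  76]
 [136 136  74  26  22  23  20  23  24  24  41  61  74]
 [117 126  84  33  21  22  23  21  21  25  43  63  74]
 [115 123  90  37  23  23  25  22  21  22  35  59  75]
 [120 125 104  47  27  50  65  50  26  22  39  63  81]
 [103 125 109  51  53 107 131 100  42  21  42  66  77]
 [ 97 125 111  56  66 115 134  99  42  24  37  61  75]
 [105 127 103  48  41  70  76  55  30  24  42  62  77]
 [129 124  78  30  23  28  31  25  25  39  60  75  81]
 [127 109  52  23  21  22  22  21  24  45  65  79  83]
 [125  78  31  27  26  24  26  25  25  34  57  78  86]
 [113  54  25  25  25  26  26  24  30  43  64  79  85]]
```

Emit:
step_arm --pt "0 -1 0" --pt "-0.14 -1 0" --pt "-0.14 -1 0" --pt "-0.14 -1 0" --pt "-0.14 -1 0" --pt "-0.14 -1 0" --pt "-0.14 -1 0" --pt "-0.14 -1 0" --pt "-0.14 -1 0" --pt "-0.14 -1 0" --pt "-0.14 -1 0" --pt "-0.13 -1 0" --turn '[0,0,0,0,0,0,0,0.15,0.15,0.15,0.13,0]'

```text
time: 15.15
ee_pos: [0.5866, -0.1408, 0.2924]
eef_rot: [0.753, 0.658, -0.001, -0.001]
ft_force: [-0.7, -0.2, -3.1]
width: 0.0378
grip_force: 30.0
```

Emit:
step_arm --pt "0 -0.9 0" --pt "0 -0.37 0" --pt "0 0 0" --pt "0 0 0" --turn '[0,0,0,0]'

```text
time: 15.55
ee_pos: [0.5877, -0.1693, 0.2935]
eef_rot: [0.753, 0.658, 0.0, -0.001]
ft_force: [0.5, -0.3, -3.3]
width: 0.0377
grip_force: 30.0
```

Run:
```python
from h import *
s=read_state();print(s["ee_pos"],s["eef_rot"],s["ft_force"],s["torque"])
o=[]
for n,(u0,u1,v0,v1) in(("top",(285,375,115,190)),("scene",(150,240,75,150))):
    c=camera(n);np.savez(n+"3.npz",**c)
    o.append(cv2.resize(c["image"][v0:v1,u0:u1,::-1],(396,330),interpolation=cv2.INTER_CUBIC))
cv2.imwrite("pics/hov.png",np.hstack(o))
```

```text
[ 0.58771809 -0.16925008  0.29352137] [ 7.52847144e-01  6.58195112e-01  1.11218858e-04 -5.99561755e-04] [ 0.46727493 -0.33753367 -3.33677513] [ 0.01151436 -0.12363035  0.00855181]
```

View pics/hov.png

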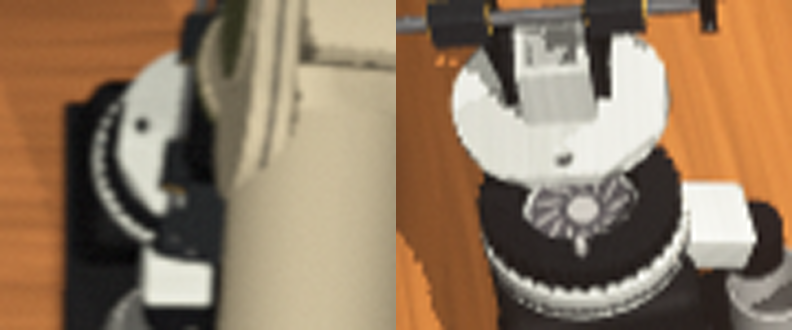

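The left (top view) shows the carrier's +y hole at about (317,143). The right (scene view) shows it at (187.6,110.7), above the near pin at (191.7,130.7).

Run:
```python
from h import *
def ray(c,u,v,z):
    V=np.linalg.inv(c["view"]);K=c["mtx"]
    d=V[:3,:3]@np.array([(u-K[0,2])/K[0,0],-(v-K[1,2])/K[1,1],-1]);o=V[:3,3];return (o+d*(z-o[2])/d[2])[:2]
for n,h,p,zp in(("top",(316,143),(313.45,147.0),.2135),("scene",(187,110),(191.7,130.7),.2105)):
    c=dict(np.load(n+"3.npz"));g=255-cv2.cvtColor(c["image"],cv2.COLOR_RGB2GRAY).astype(float)
    u,v=h;s=g[v-3:v+5,u-3:u+5];s=s-np.median(s)-10;s[s<0]=0
    print((255-g[v-4:v+6,u-4:u+6]).astype(int))
    yy,xx=np.mgrid[v-3:v+5,u-3:u+5];U,W=(s*xx).sum()/s.sum(),(s*yy).sum()/s.sum()
    print(n,U,W,"hole",ray(c,U,W,.2855),"pin",ray(c,*p,zp))
print("expected hole from tcp",np.array([.5877,-.1693])+.042*np.array([np.sin(.134),np.cos(.134)]))
```

```text
[[ 81 134 183 194 194 192 191 193 191 190]
 [ 76 141 188 195 191 187 189 193 193 192]
 [ 83 153 193 190 170 158 173 191 195 194]
 [ 95 162 190 167 108  89 135 178 196 200]
 [116 181 196 155  75  56 116 173 195 199]
 [134 196 208 176 111  97 143 185 201 202]
 [146 201 215 204 179 167 187 206 211 210]
 [156 208 217 215 211 209 211 215 213 207]
 [167 214 221 217 217 217 215 215 213 194]
 [172 214 218 217 218 218 217 218 214 188]]
top 316.4149512459372 142.6890574214518 hole [ 0.5937292  -0.12709581] pin [ 0.59302984 -0.1284263 ]
[[221 222 226 227 224 226 235 234 238 236]
 [220 222 225 227 223 231 235 235 237 236]
 [219 221 226 231 227 222 233 236 238 236]
 [220 222 226 230 221 213 204 229 238 237]
 [221 222 221 196 171 157 127 209 237 237]
 [222 221 215 169  99  95 121 219 238 237]
 [222 221 224 184 140 143 192 236 238 238]
 [222 222 226 227 225 223 236 235 238 236]
 [216 217 221 221 219 212 227 226 228 219]
 [198 201 204 199 195 186 185 185 188 189]]
scene 187.75081327260898 110.96486662329212 hole [ 0.5951386  -0.12617626] pin [ 0.59531864 -0.12626571]
expected hole from tcp [ 0.59331117 -0.12767651]
```

Emit:
step_arm --pt "-0.01 -0.03 -0.6" --pt "0 0 -0.6" --pt "0 0 -0.6" --pt "0 0 -0.4" --pt "0 0 -0.1" --pt "0 0 0" --pt "0 0 0" --turn '[0,0,0,0,0,0,0]'

```text
time: 16.35
ee_pos: [0.5879, -0.1713, 0.2372]
eef_rot: [0.753, 0.658, 0.0, 0.0]
ft_force: [-0.5, 0.2, -3.3]
width: 0.0379
grip_force: 30.0
```

Emit:
step_arm --pt "0 0 -0.05" --pt "0 0 -0.05" --pt "0 0 -0.05" --pt "0 0 -0.05" --pt "0 0 -0.05" --pt "0 0 -0.05" --pt "0 0 0" --turn '[0,0,0,0,0,0,0]'

```text
time: 17.05
ee_pos: [0.5875, -0.1711, 0.2289]
eef_rot: [0.753, 0.658, -0.0, -0.0]
ft_force: [-0.3, 0.4, -3.4]
width: 0.0376
grip_force: 30.0
```

Emit:
step_arm --pt "0 0 -0.05" --pt "0 0 -0.05" --pt "0 0 0" --turn '[0,0,0]'

```text
time: 17.35
ee_pos: [0.5876, -0.1711, 0.2264]
eef_rot: [0.753, 0.658, 0.0, -0.0]
ft_force: [0.6, 0.7, -4.4]
width: 0.0378
grip_force: 30.0
```

Emit:
step_arm --pt "0 0 -0.05" --pt "0 0 -0.05" --pt "0 0 0" --turn '[0,0,0]'

```text
time: 17.65
ee_pos: [0.5877, -0.171, 0.2239]
eef_rot: [0.753, 0.658, 0.0, -0.0]
ft_force: [0.8, 1.5, -3.9]
width: 0.0379
grip_force: 30.0
```

Emit:
step_arm --pt "0 0.02 -0.05" --pt "0 0 -0.05" --pt "0 0 0" --turn '[0,0,0]'

```text
time: 17.95
ee_pos: [0.5875, -0.1708, 0.2213]
eef_rot: [0.753, 0.658, -0.0, -0.0]
ft_force: [0.2, 1.3, -4.9]
width: 0.0375
grip_force: 30.0
```

Emit:
step_arm --pt "0 0 -0.04" --pt "0 0 -0.04" --pt "0 0 0" --turn '[0,0,0]'

```text
time: 18.25
ee_pos: [0.5876, -0.1709, 0.22]
eef_rot: [0.753, 0.658, 0.0, 0.0]
ft_force: [-2.6, 0.6, 1.3]
width: 0.0381
grip_force: 30.0
```

Emit:
step_arm --pt "0 0 -0.03" --pt "0 0 0" --pt "0 0 0" --turn '[0,0,0]'

```text
time: 18.55
ee_pos: [0.5876, -0.1708, 0.22]
eef_rot: [0.753, 0.658, 0.0, 0.0]
ft_force: [-4.2, 1.1, 6.9]
width: 0.0375
grip_force: 30.0
```

Emit:
step_arm --pt "0 0 0" --pt "0 0 0" --pt "0 0 0" --pt "0 0 0" --pt "0 0 0" --turn '[0,0,0,0,0]' --grip 0

```text
time: 19.05
ee_pos: [0.5876, -0.1708, 0.2187]
eef_rot: [0.753, 0.658, 0.0, -0.0]
ft_force: [-0.3, -0.3, -0.2]
width: 0.0698
grip_force: 0.0
```

Emit:
step_arm --pt "0 0 0.2" --pt "0 0 0.5" --pt "0 0 1" --pt "0 0 1" --pt "0 0 1" --pt "0 0 1" --pt "-1 1 0" --pt "-1 1 0" --pt "-1 1 0" --pt "-1 1 0" --pt "-1 1 0" --pt "-0.5 1 0" --turn '[0,0,0,0,0,0,0,0,0,0,0,0]'

```text
time: 20.25
ee_pos: [0.4487, -0.0195, 0.3376]
eef_rot: [0.753, 0.658, 0.0, 0.001]
ft_force: [0.5, 0.3, -0.3]
width: 0.0872
grip_force: 0.0
```

Run:
```python
from h import *
o=[]
for n in("top","scene"):
    c=camera(n);np.savez(n+"4.npz",**c);P=pts(c);X,Y,Z=P[...,0],P[...,1],P[...,2]
    R=np.hypot(X-.588,Y+.170)
    m=(R<.055)&(R>.032)&(Z>.2)&(Z<.26);q=P[m]
    A=np.c_[q[:,:2],np.ones(len(q))];print(n,len(q),"flange top z",np.median(q[:,2]),"tilt",np.linalg.lstsq(A,q[:,2],rcond=None)[0][:2])
    t=(R<.03)&(Z>.24)&(Z<.3);print("throat z",np.median(P[t][:,2]),P[t].mean(0))
    o.append(c["image"][...,::-1])
cv2.imwrite("pics/end.png",cv2.resize(np.hstack(o),(800,300)))
```

```text
top 706 flange top z 0.21198372838373525 tilt [-0.00070649 -0.00604487]
throat z 0.2497717388773022 [ 0.58677268 -0.17313038  0.24944527]
scene 681 flange top z 0.21366645415407282 tilt [-0.00189372 -0.00987443]
throat z 0.24978813796185406 [ 0.58938415 -0.16723311  0.24867346]
```

View pics/end.png

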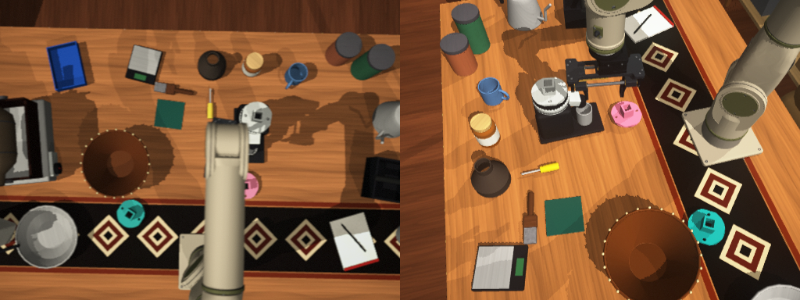

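The carrier is seated: flange top at 0.213 m, as expected, with no tilt. The basket stands upright and well clear, and the cup, brush and screwdriver look undisturbed.

```bash
python3 -c "
from bench import *
print(close_job())"
```

```text
the job is handed in; nothing more can be done
None
```

The job is handed in: the basket stands upright and clear of the mat, and the carrier is let go on the collar with its flange flat and fully home over both pins (flange top measured at 0.213 m, as expected), with about 20 s of the 67 s used.

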